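# Test a return spring under load and sort it

## Task

Take the spring that waits in the square place of the rack, stand it in the pocket of the tester plate and press it straight down with 12 newtons, steadily for about a second; more than 18 newtons would spoil it. If its flange then still stands above the reference blade, the spring is good: stand it upright in the rectangular tray; if the flange has gone down below the blade, it is tired: stand it upright in the round dish. Leave the other spring in the round place and everything else where it is.

Things in the scene. Friction and masses are not known exactly. Their poses are not given: they have to be found in the camera images.
- spring_a: One of two look-alike loose return-spring cartridges, upright, about 90 g, dark steel: foot disc 34 mm across, 6 mm thick; open coil 22 mm across round a guide rod; flange disc; on it a grip boss 18 mm across and 26 mm high, top 84 mm above the foot's underside. Lifted by the boss, the whole hangs from it. Stiffness unknown, 0.4 to 1.3 N/mm. Origin: centre of the foot's underside, z up its axis.
- spring_b: One of two look-alike loose return-spring cartridges, upright, about 90 g, dark steel: foot disc 34 mm across, 6 mm thick; open coil 22 mm across round a guide rod; flange disc; on it a grip boss 18 mm across and 26 mm high, top 84 mm above the foot's underside. Lifted by the boss, the whole hangs from it. Stiffness unknown, 0.4 to 1.3 N/mm. Origin: centre of the foot's underside, z up its axis.
- flange_a (a point): Centre of the top face of spring_a's flange (30 mm across, 4 mm thick), where the boss begins: 58 mm above the foot's underside when unloaded. Flange and boss are one piece that slides straight down towards the foot against the spring, 28 mm at most, giving way from about 1 N; it cannot come off.
- flange_b (a point): Centre of the top face of spring_b's flange (30 mm across, 4 mm thick), where the boss begins: 58 mm above the foot's underside when unloaded. Flange and boss are one piece that slides straight down towards the foot against the spring, 28 mm at most, giving way from about 1 N; it cannot come off.
- rack: Fixed low aluminium plate, 56 x 150 x 6 mm, with two spring places 90 mm apart, fenced by rims that stand 4 mm above the plate. Origin: centre of its underside; its y axis runs from the round place to the square place.
- square_place (a point): Centre of the square-rimmed place of the rack (inside 40 x 40 mm), on the plate's top face: the spring to be tested stands here.
- round_place (a point): Centre of the round-rimmed place of the rack (inside 40 mm across), on the plate's top face: the other spring stands here and stays.
- tester: Fixed spring tester: steel plate 12 mm thick (x -40 to 40, y -37 to 73 mm) with a round pocket, and an upright post 12 mm thick at y = +58 mm, top 70 mm above the bench, carrying the reference blade. Origin: on the bench under the pocket's centre; z up, y from the pocket to the post. Fingers that close along the tester's x axis keep clear of post and blade.
- pocket (a point): Centre of the pocket's floor: 6 mm above the bench, 6 mm below the plate's top face. The pocket is 37 mm across with a 2 mm bevelled mouth; the spring's foot fits in with 1.5 mm of play all round. Axes as the tester's.
- mark_edge (a point): Reference mark: top edge of the free end of a flat level steel blade (14 mm wide, 2 mm thick) that reaches from the tester's post towards the pocket and ends 23 mm from its axis, beside the flange's path. Its height varies, 46 to 49 mm above the bench. At 12 N the flange's top face stands at least 4 mm above it (good spring) or 4 mm below it (tired spring).
- tray: Fixed rectangular open aluminium tray for good springs, 80 x 100 mm, 18 mm high, walls 4 mm, floor top 4 mm above the bench. Origin: centre of its underside; x along the 80 mm side, y along the 100 mm side.
- dish: Fixed round open aluminium dish for tired springs, 92 mm across, 18 mm high, walls 4 mm, floor top 4 mm above the bench. Origin: centre of its underside.
- jar: Small round jar with a lid, 54 mm across, 39 mm high. Loose bystander, to be left where it is. Origin: centre of its underside.
- spool: Small solder spool standing on its flange, 48 mm across, 28 mm high. Loose bystander, to be left where it is. Origin: centre of its underside.
- tape: Roll of tape lying flat, 54 mm across, 19 mm high. Loose bystander, to be left where it is. Origin: centre of its underside.
There are look-alikes about, which are no part of the job. Leave any orange look-alike of the spring_a alone.

How it is judged:
By the outcome, as a careful person would: the job done as asked, in the order asked, and still so for the second after the job is handed in, with the robot touching nothing.
It also fails if it takes over 48 s, if anything falls off the work surface, if the arm or the gripper's body presses on something with over 40 N, if the wrist force passes 120 N, or if a joint passes its speed limit or range.

## Robot

A 6-joint arm with a two-finger parallel gripper is mounted at the origin on a cart in front of the work surface, level with it; the furniture and walls round the work are solid. World frame = base frame: x ahead of the robot, y to its left, z up, the work surface at z = 0. Lengths are in mm, angles in rad, forces in N, time in s.
With the tool pointing down it reaches from about 350 to 850 mm from the base axis. Payload 8.1 kg.
Tool frame: the origin (TCP) lies at the very end of the fingers, on their centre line; the grasp point (between the pads) lies tcp_to_grasp behind it (tcp_to_grasp is the distance from the TCP to the grasp point, in mm); z points along the fingers, y is the line along which they close (so a half turn about z gives the same grasp; the last joint's range is limited). The gripper opens to 85 mm and grips with 20 to 120 N. Pads are 22 mm wide; open, the fingers measure 114 mm over their backs; the gripper's body (76 mm by 85 mm) begins 54 mm behind the grasp point. The pads swing forward as they close: fully open they stand 13 mm farther back than shut.
Start: joints at [1.033, 0.13, 1.488, -0, 1.523, -0.085], TCP at [262.471, 539.55, 231.292] pointing down, gripper open.
Joint ranges: [-2.96, 2.96], [-0.89, 2.26], [0.02, 2.5], [-1.34, 4.48], [0, 2.73], [-2.66, 2.66]. Speed limits (rad/s): [2.39, 2.39, 2.79, 3.14, 3.14, 3.14].

## Interface

Orientations are given as a rotation vector (axis times angle).
In Python, from station import * gives the robot as it stands. The module is installed in compiled form; this text tells all that it offers.
- The arm moves only by the tool apply_moves, never from a script. Its argument "series" is a list that holds one entry, the list of rows, each a list of 7 numbers: the shift along the tool's x, y, z in units of 30 mm (1.0 is 30 mm), then the turn, a rotation vector about the tool's x, y, z in units of 5 degrees (1.0 is 5 degrees), then the finger opening in mm, from 0 to 85.4. A call has 1 to 12 rows; each row is the pose to reach, as a shift and turn from the pose commanded when the call began, along the tool's axes at that moment; what a row does not reach only later rows make up. A row lasts 1/12 s, in which the tool goes at most 41.7 mm and 7.16 degrees, less where a joint would pass 70% of its speed; a pose out of reach is approached as far as the arm can. A call with a gripper value outside its range is refused whole. The fingers move at their own pace and stop on an object; the grip force is fixed at half the most. Time passes only in rows, so rows that repeat a pose let the fingers close. It gives the time, the measured TCP pose, the force, the opening and the grip force at its end, in the units of the state.
- observe(): the state, without advancing time (a new reading comes with each control period).
- get_image(name): name is "scene" or "side" or "wrist"; returns the picture (420x560x3 uint8, red, green, blue); there is no depth.
- calibration(name): a dict with "camera_matrix" (3x3 intrinsics, pixels), "position" and "attitude" of the camera in the world; the wrist camera has in their place "hand_eye" (4x4, takes a point from camera to tool coordinates, whose origin is the TCP and whose axes are the flange's). Camera axes: x right, y up, looking along -z (the intrinsics and any distortion apply to the point x, -y, -z); pixel columns grow to the right and rows downward; lengths in mm; the calibration is good to about 2 mm. A picture is of the moment at which its call begins: read the wrist's pose just before it. calibration takes no time and is no camera call.
- sign_off(): hands the job in; it is judged then, once.
The state is a dict: "t": time; "joints": joint angles; "qvel": joint speeds; "tau": joint torques, N m; "ee_pos": TCP position; "eef_rot": TCP orientation; "force": force on the tool from outside, world axes, zero at the start; "moment": the same for the moment, N m; "grip_width": finger opening in mm; "finger_force": force on a finger pad.
Only numpy, scipy, OpenCV 4.12 (cv2) and the standard library are available. Lean on these libraries where they do the work, as an engineer would, in place of code of your own. Each camera call takes 0.05 s, during which the arm holds its last target. There are 200 camera calls.

## Working session

There is one attempt and no reset: what is moved stays moved. The work goes in short steps, Python scripts to look and compute and a tool call to move; the robot and the scene stay as the last step left them, time stands still between calls to the robot, and variables do not carry over. Pictures are saved under pics/ and viewed, at most 10 in all, crops included, and the job is handed in when it is done.

Besides the shell and the picture viewer there is one more tool, called after "Call:" as name(argument=value, ...) on one line, values as JSON. apply_moves: Moves the arm, as the interface text tells. Its arguments: {"type":"object","properties":{"series":{"type":"array"}},"required":["series"]}

```bash
mkdir -p pics; python3 - <<'E'
from station import *
import cv2,numpy as np
s=observe();print({k:np.round(v,3).tolist() for k,v in s.items()})
for n in("scene","side","wrist"):
    im=get_image(n);cv2.imwrite(f"pics/{n}0.png",im[:,:,::-1]);print(n,calibration(n))
a=[cv2.imread(f"pics/{n}0.png") for n in("scene","side")]
E
```

```text
{'t': 0.0, 'joints': [1.033, 0.131, 1.489, 0.0, 1.523, -0.085], 'qvel': [-0.0, -0.001, 0.001, 0.0, -0.0, 0.002], 'tau': [0.0, -56.94, -50.055, 0.0, 0.014, 0.0], 'ee_pos': [262.163, 539.068, 230.228], 'eef_rot': [-0.705, -3.061, 0.003], 'force': [-0.523, 0.392, 0.767], 'moment': [0.013, 0.033, -0.005], 'finger_force': 0.0, 'grip_width': 85.696}
scene {'camera_matrix': array([[543.92374915,   0.        , 272.05332072],
       [  0.        , 543.92374915, 207.84407373],
       [  0.        ,   0.        ,   1.        ]]), 'position': array([-310.80909077, -485.65269096,  777.01648293]), 'attitude': array([ 0.84531406, -0.4724006 , -0.97376126])}
side {'camera_matrix': array([[402.03902539,   0.        , 281.58126774],
       [  0.        , 402.03902539, 211.82476012],
       [  0.        ,   0.        ,   1.        ]]), 'position': array([  27.29142011, -163.92383141,  974.20264563]), 'attitude': array([ 0.48498953, -0.32614015, -1.15488911])}
wrist {'camera_matrix': array([[337.6115729 ,   0.        , 284.14263152],
       [  0.        , 337.6115729 , 215.81219871],
       [  0.        ,   0.        ,   1.        ]]), 'hand_eye': array([[ 9.16581776e-05,  9.60381171e-01,  2.78689788e-01,
         6.96045193e+01],
       [ 9.99999707e-01,  1.23913715e-04, -7.55903369e-04,
        -7.08220973e-01],
       [-7.60488849e-04,  2.78689776e-01, -9.60380878e-01,
        -1.42488911e+02],
       [ 0.00000000e+00,  0.00000000e+00,  0.00000000e+00,
         1.00000000e+00]])}
```

View pics/scene0.png

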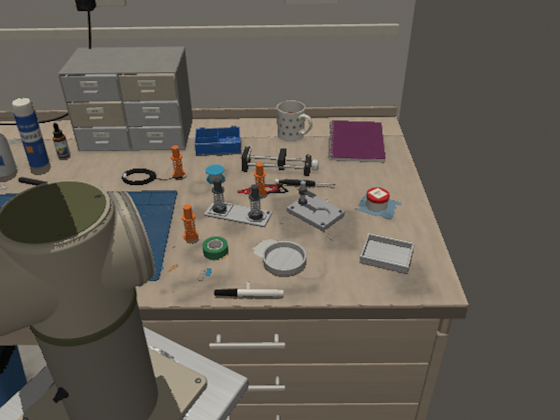

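View pics/side0.png

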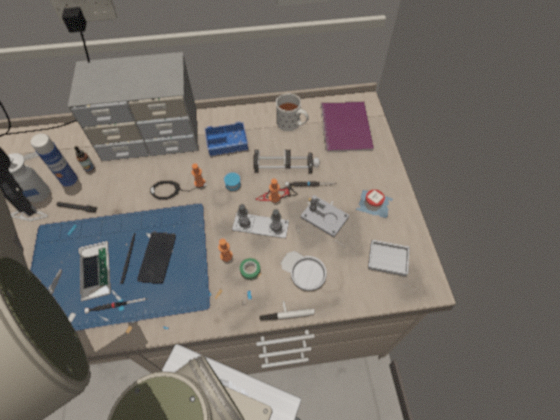

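The scene shows the rack at about (238,213) with its two dark springs, tester at (316,208), dish at (285,258) and tray at (387,253). In the side view: rack (261,225), tester (325,215), dish (308,274), tray (389,258).

```bash
cat > h.py <<'E'
from station import *
import cv2,numpy as np
from scipy.spatial.transform import Rotation as R
def cam(n,s=None):
    c=calibration(n);K=c["camera_matrix"]
    if "hand_eye" in c:
        s=s or observe();H=c["hand_eye"];T=R.from_rotvec(s["eef_rot"]).as_matrix()
        return K,T@H[:3,3]+s["ee_pos"],T@H[:3,:3]
    return K,np.array(c["position"]),R.from_rotvec(c["attitude"]).as_matrix()
def ray(C,u,v):
    K,p,A=C;d=np.linalg.inv(K)@[u,v,1];return p,A@[d[0],-d[1],-d[2]]
def onz(C,u,v,z):
    p,d=ray(C,u,v);return p+d*(z-p[2])/d[2]
def proj(C,P):
    K,p,A=C;q=A.T@(np.asarray(P)-p);w=K@[q[0],-q[1],-q[2]];return w[:2]/w[2]
E
python3 - <<'E'
from h import *
A=cv2.imread("pics/scene0.png")[165:285,190:430];B=cv2.imread("pics/side0.png")[170:300,220:420]
A=cv2.resize(A,None,fx=2.5,fy=2.5,interpolation=cv2.INTER_CUBIC);B=cv2.resize(B,None,fx=2.3,fy=2.3,interpolation=cv2.INTER_CUBIC)
o=np.zeros((600,800,3),np.uint8);o[:300,:600]=A;o[300:299+300,:460]=B[:299];cv2.imwrite("pics/crop0.png",o)
S=cam("scene");D=cam("side")
for nm,a,b,z in [("dish",(285,254),(309,272),18),("tray",(387,248),(389,257),18),("rack",(238,213),(261,225),6),("tester",(316,208),(325,215),12)]:
    print(nm,onz(S,*a,z).round(),onz(D,*b,z).round())
E
```

```text
dish [433. -74.  18.] [431. -75.  18.]
tray [ 555. -253.   18.] [ 549. -255.   18.]
rack [517.  97.   6.] [518.  97.   6.]
tester [615. -57.  12.] [612. -58.  12.]
```

View pics/crop0.png

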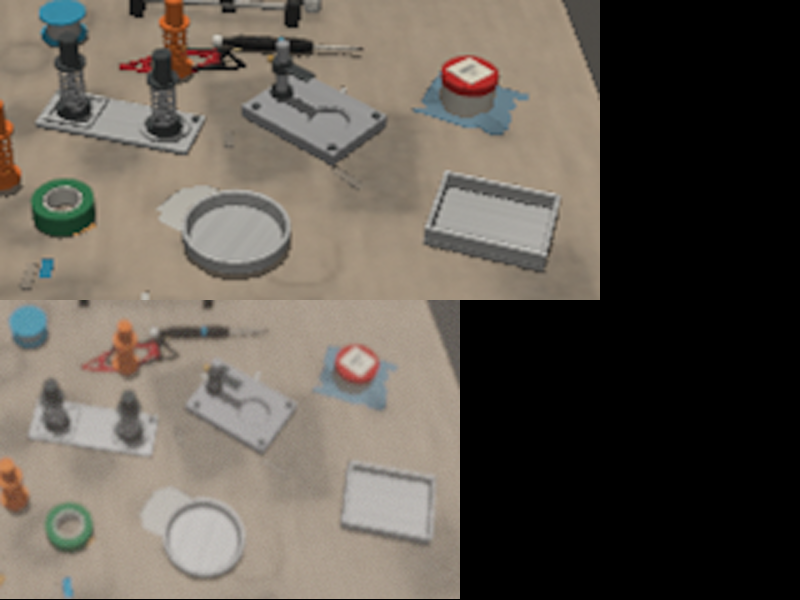

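```bash
python3 - <<'E'
from h import *
S=cam("scene");D=cam("side")
for nm,a,b,z in [("boss",(217,182),(242,207.5),90),("bossR",(254.5,186),(275.5,211),90),("pocket",(319,213.5),(331,217.5),12),("post",(304,183),(313.5,201),70)]:
    print(nm,onz(S,*a,z).round(),onz(D,*b,z).round())
print(R.from_rotvec(observe()["eef_rot"]).as_matrix().round(3))
E
```

```text
boss [500. 138.  90.] [505. 141.  90.]
bossR [528.  55.  90.] [528.  56.  90.]
pocket [600. -72.  12.] [610. -76.  12.]
post [618. -22.  70.] [606. -21.  70.]
[[-0.899  0.437 -0.001]
 [ 0.437  0.899 -0.001]
 [ 0.    -0.001 -1.   ]]
```

Call:
apply_moves(series=[[[-1.3,-0.9,0,0,0,0,40],[-2.5,-1.7,-0.1,0,0,0,40],[-3.7,-2.5,-0.2,0,0,0,40],[-4.9,-3.3,-0.3,0,0,0,40],[-6.1,-4.1,-0.4,0,0,0,40],[-7.3,-4.9,-0.5,0,0,0,40],[-8.5,-5.7,-0.6,0,0,0,40],[-9.7,-6.5,-0.7,0,0,0,40],[-10.9,-7.3,-0.7,0,0,0,40],[-12.1,-8.1,-0.7,0,0,0,40],[-13.3,-8.9,-0.7,0,0,0,40],[-14.0,-9.4,-0.7,0,0,0,40]]])

```text
t: 1.15
ee_pos: [514.1, 106.0, 252.2]
eef_rot: [0.705, 3.061, 0.0]
force: [0.5, 0.6, -0.0]
grip_width: 40.2
finger_force: 0.0
```

```bash
python3 - <<'E'
from h import *
s=observe();print(s["t"],s["ee_pos"],s["joints"],s["force"]);im=get_image("wrist");cv2.imwrite("pics/w1.png",im[:,:,::-1]);np.save("w1.npy",np.r_[s["ee_pos"],s["eef_rot"]])
C=cam("wrist",s)
cv2.imwrite("pics/w1b.png",cv2.resize(im[:,:,::-1],(800,600)))
for P in [(505,140,90),(528,55,90),(605,-74,12)]: print(proj(C,P)*[800/560,600/420])
E
```

```text
1.15 [514.12865461 105.97364508 252.23001195] [ 1.05524033e-01 -8.17899770e-02  1.66585293e+00  8.73692496e-05
  1.55738778e+00 -1.01242438e+00] [ 0.54843834  0.64079476 -0.03910394]
[448.59812495 244.74958487]
[346.95377835 331.2669186 ]
[269.8885248  436.02574716]
```

View pics/w1b.png

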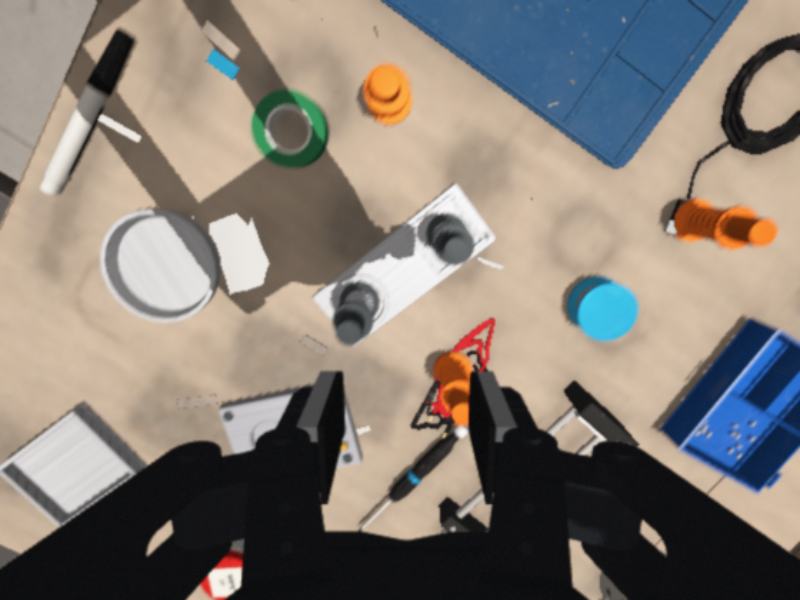

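The wrist view shows the round rim around the lower-left spring (358,300), so the square place holds the upper-right one, boss top at (458,247). The tester is at lower left, partly hidden.

```bash
python3 - <<'E'
import station;print([a for a in dir(station) if a[0]!='_'], getattr(station,'tcp_to_grasp',None))
from h import *
v=np.load("w1.npy");s=dict(ee_pos=v[:3],eef_rot=v[3:]);C=cam("wrist",s);k=.7
for nm,(u,w),z in [("boss",(458,246),90),("bossR",(351,331),90),("plateC1",(220,406),12),("plateC2",(350,380),12),("plateC3",(360,460),12),("dish",(160,265),18),("tray",(72,460),4)]:
    print(nm,onz(C,u*k,w*k,z).round(1))
E
```

```text
['IKError', 'calibration', 'get_image', 'observe', 'sign_off', 'tcp_to_grasp'] 18.700000000000003
boss [508.3 145.   90. ]
bossR [529.   57.5  90. ]
plateC1 [560.1 -98.2  12. ]
plateC2 [588.1  15.9  12. ]
plateC3 [662.1 -12.9  12. ]
dish [432.3 -71.3  18. ]
tray [ 549.5 -256.1    4. ]
```

Call:
apply_moves(series=[[[0.1,0.1,0.2,0,0,1.4,40],[0.2,0.3,0.5,0,0,2.8,40],[0.4,0.5,0.8,0,0,4.2,40],[0.6,0.8,1.1,0,0,5.6,40],[0.75,1,1.5,0,0,7,40],[0.75,1,1.8,0,0,8.4,40],[0.75,1,2.1,0,0,9.8,40],[0.75,1,2.4,0,0,11.2,40],[0.75,1,2.7,0,0,12.6,40],[0.75,1,3,0,0,14,40],[0.75,1,3,0,0,15.4,40],[0.75,1,3,0,0,15.8,40]]])

```text
t: 2.2
ee_pos: [505.6, 144.7, 161.0]
eef_rot: [-2.498, -1.904, 0.003]
force: [-0.1, 0.6, 0.8]
grip_width: 40.0
finger_force: 0.0
```

```bash
python3 - <<'E'
from h import *
s=observe();print(s["ee_pos"],s["joints"],s["qvel"].round(3));im=get_image("wrist");cv2.imwrite("pics/w2.png",im[:,:,::-1]);np.save("w2.npy",np.r_[s["ee_pos"],s["eef_rot"]])
print(R.from_rotvec(s["eef_rot"]).as_matrix().round(3))
C=cam("wrist",s)
for P in [(507,143,90),(507,143,6),(609,-73,12)]: print(proj(C,P))
E
```

```text
[505.55867305 144.70550534 160.98965371] [ 1.81241207e-01 -2.36761493e-02  1.77752607e+00  2.25303284e-05
  1.39004949e+00  4.49488877e-01] [-0.    -0.009 -0.014 -0.002  0.001  0.283]
[[ 0.265  0.964 -0.002]
 [ 0.964 -0.265 -0.   ]
 [-0.001 -0.002 -1.   ]]
[285.58622685 229.18182583]
[285.33397573 199.79648324]
[435.26993799 371.44562322]
```

View pics/w2.png

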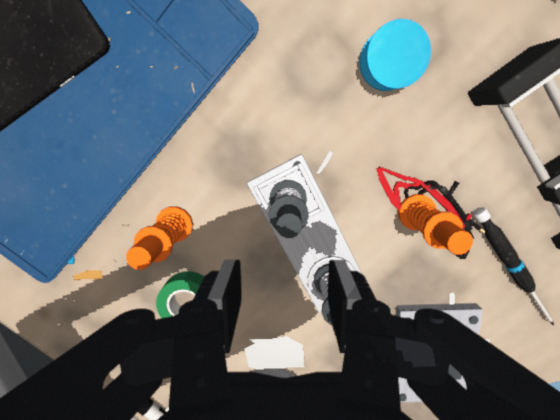

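The square-rimmed spring shows its boss top at about (290,217) between the fingers' line; the orange look-alikes at (140,257) and (458,240) are well aside.

```bash
python3 - <<'E'
from h import *
v=np.load("w2.npy");s=dict(ee_pos=v[:3],eef_rot=v[3:]);C=cam("wrist",s);T=R.from_rotvec(v[3:]).as_matrix()
for nm,(u,w),z in [("boss",(290,216),90),("foot",(291,190),12),("plc",(290,187),8),("orL",(140,257),84),("orR",(458,240),84)]:
    P=onz(C,u,w,z);print(nm,P.round(1),"tool units",((T.T@(P-v[:3]))/30).round(2))
g=cv2.cvtColor(cv2.imread("pics/w2.png"),cv2.COLOR_BGR2GRAY)[170:250,260:320]
for r in range(0,80,6): print(170+r,g[r,::3])
E
```

```text
boss [512.2 151.   90. ] tool units [0.26 0.16 2.37]
foot [514.5 151.6  12. ] tool units [0.31 0.24 4.97]
plc [514.2 153.6   8. ] tool units [0.37 0.21 5.1 ]
orL [402.5 148.3  84. ] tool units [-0.79 -3.34  2.57]
orR [619.2 102.   84. ] tool units [-0.37  4.04  2.56]
170 [170 176 180 166 230 243 245 245 237 235 249 236 232 155 244 237 241 174
 173 186]
176 [213 239 243 243 234 228 249 241 186 243 246 247 246 244 172 244 235 242
 173 174]
182 [237 224 246 243 219 232 159 101  97  99 102 101 127 234 244 208 243 236
 242 184]
188 [223 231 241 241 154  97  95  99 161 170 188 146 104 104 107 241 228 242
 234 242]
194 [240 240 239 215  95  56 117 145 102 116 180 138 166 166 100 124 243 234
 241 232]
200 [225 242 237 174  44  76 102 104 102 103 104 103 102  96  78  99 242 242
 223 241]
206 [125 215 243 111 100  99 102  72  39  40  40  43  75  99 101 101 242 244
 241 225]
212 [106 111 116  92 102  97  36  35  39  41  41  39  39  44  93  96 147 220
 246 238]
218 [103 100 107  94  66  47  54  99 100 102 102 102 104  63  93  93 191 240
 241 243]
224 [101 100 101 107  63  44  96  97  96  96  96  98  97  98  87 105 235 152
 123 124]
230 [ 99 100 100  99  97 114  48  43  46  46  55  77  93  92 120 128 120 122
 125 123]
236 [ 98  98  95  95  96  93 121 106  56  43  45  50 103 125 117 123 127 120
 123 124]
242 [ 91  90  89  89  89  87  90 121 124 124 123 123 122 121 125 118 119 127
 122 121]
248 [ 85  85  85  87  86  89  87  86 119 123 121 122 124 123 121 127 162 145
 178 122]
```

```bash
python3 - <<'E'
import cv2
g=cv2.imread("pics/w2.png")[160:260,240:340];cv2.imwrite("pics/w2z.png",cv2.resize(g,(600,600),interpolation=cv2.INTER_NEAREST))
E
```

```text
(no output)
```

View pics/w2z.png

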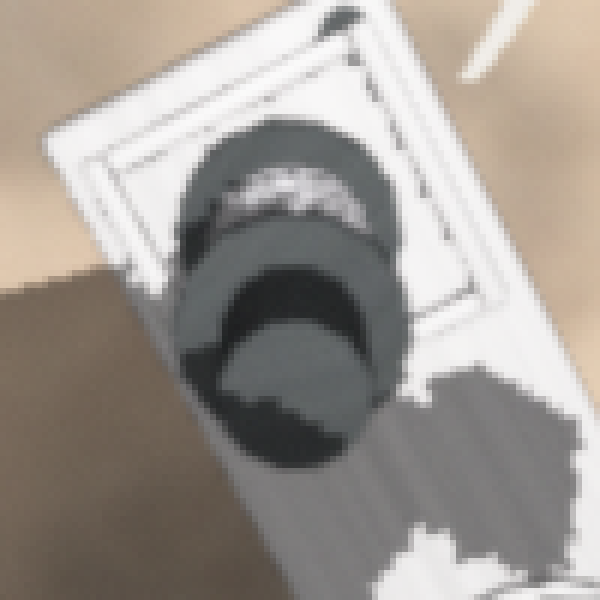

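Zoom: boss top disc centred at zoom (296,393), i.e. pixel (289.3,225.5); foot disc centre about pixel (288.3,198); square rim clearly around it.

```bash
python3 - <<'E'
from h import *
v=np.load("w2.npy");s=dict(ee_pos=v[:3],eef_rot=v[3:]);C=cam("wrist",s);T=R.from_rotvec(v[3:]).as_matrix()
for nm,(u,w),z in [("boss",(289.3,225.5),90),("foot",(288.3,198),12)]:
    P=onz(C,u,w,z);print(nm,P.round(1),"tool units",((T.T@(P-v[:3]))/30).round(2))
E
```

```text
boss [510.1 144.8  90. ] tool units [0.05 0.15 2.37]
foot [510.3 145.3  12. ] tool units [0.07 0.16 4.97]
```

Call:
apply_moves(series=[[[0.06,0.15,0.5,0,0,0,40],[0.06,0.15,1.1,0,0,0,40],[0.06,0.15,1.8,0,0,0,40],[0.06,0.15,2.5,0,0,0,40],[0.06,0.15,2.9,0,0,0,40],[0.06,0.15,3.12,0,0,0,40],[0.06,0.15,3.12,0,0,0,40]]])

```text
t: 2.83
ee_pos: [510.1, 145.2, 67.1]
eef_rot: [-2.49, -1.914, 0.004]
force: [0.3, 0.5, 0.1]
grip_width: 40.3
finger_force: 0.0
```

Call:
apply_moves(series=[[[0,0,0,0,0,0,14],[0,0,0,0,0,0,14],[0,0,0,0,0,0,14],[0,0,0,0,0,0,14],[0,0,0,0,0,0,14],[0,0,0,0,0,0,14]]])

```text
t: 3.33
ee_pos: [511.9, 145.4, 69.4]
eef_rot: [2.491, 1.913, 0.002]
force: [0.9, 0.5, 0.5]
grip_width: 15.9
finger_force: 58.4
```

```bash
python3 - <<'E'
from h import *
s=observe();print({k:np.round(v,3).tolist() for k,v in s.items()});im=get_image("wrist");cv2.imwrite("pics/w3.png",im[:,:,::-1])
cv2.imwrite("pics/w3z.png",cv2.resize(im[150:420,140:440,::-1],(750,600)))
E
```

```text
{'t': 3.333, 'joints': [0.18, 0.088, 1.841, -0.0, 1.211, 0.441], 'qvel': [-0.0, 0.004, 0.001, -0.001, -0.001, 0.002], 'tau': [0.119, -49.414, -44.52, 0.066, 0.344, 0.002], 'ee_pos': [511.89, 145.43, 69.393], 'eef_rot': [2.491, 1.913, 0.002], 'force': [0.893, 0.463, 0.539], 'moment': [-0.029, -0.236, -0.036], 'finger_force': 58.376, 'grip_width': 15.893}
```

View pics/w3z.png

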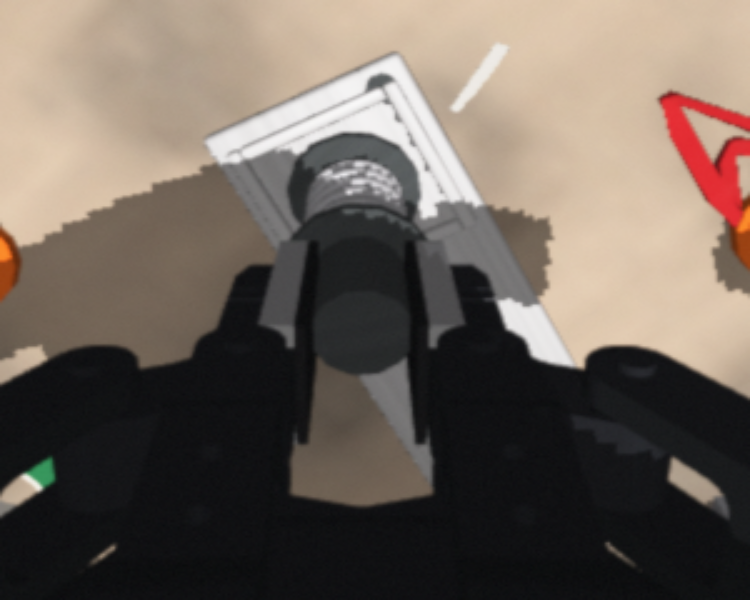

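The fingers hold the boss, centred (363,330 in the crop); spring upright. Lifting.

Call:
apply_moves(series=[[[0,0,-0.1,0,0,0,14],[0,0,-0.3,0,0,0,14],[0,0,-0.8,0,0,0,14],[0,0,-1.4,0,0,0,14],[0,0,-2.2,0,0,0,14],[0,0,-3,0,0,0,14],[0,0,-3.7,0,0,0,14],[0,0,-4,0,0,0,14],[0,0,-4,0,0,0,14]]])

```text
t: 4.13
ee_pos: [512.8, 145.7, 191.8]
eef_rot: [2.49, 1.912, 0.007]
force: [0.4, -0.5, -0.8]
grip_width: 15.9
finger_force: 58.4
```

```bash
python3 - <<'E'
from h import *
s=observe();print({k:np.round(v,3).tolist() for k,v in s.items()})
T=R.from_rotvec(s["eef_rot"]).as_matrix();print(T.round(3))
for P in [(580,20,190),(609,-73,190)]:print(T.T@(np.array(P)-s["ee_pos"])/30)
E
```

```text
{'t': 4.133, 'joints': [0.181, -0.034, 1.73, 0.0, 1.44, 0.441], 'qvel': [-0.001, 0.032, 0.053, -0.0, -0.038, 0.001], 'tau': [0.042, -47.62, -49.072, -0.002, 0.694, -0.0], 'ee_pos': [512.826, 145.685, 191.783], 'eef_rot': [2.49, 1.912, 0.007], 'force': [0.385, -0.518, -0.811], 'moment': [0.038, 0.004, -0.028], 'finger_force': 58.435, 'grip_width': 15.944}
[[ 0.258  0.966  0.005]
 [ 0.966 -0.258  0.001]
 [ 0.002  0.004 -1.   ]]
[-3.4706863   3.24331323  0.06643011]
[-6.21665735  4.97654259  0.06828307]
```

Call:
apply_moves(series=[[[-0.6,0.3,0,0,0,0,14],[-1.5,0.9,0,0,0,0,14],[-2.5,1.5,0,0,0,0,14],[-3.5,2.1,0,0,0,0,14],[-4.5,2.7,0,0,0,0,14],[-5.5,3.3,0,0,0,0,14],[-6.5,3.9,0,0,0,0,14],[-7.5,4.5,0,0,0,0,14],[-8.2,4.9,0,0,0,0,14],[-8.6,5,0,0,0,0,14],[-8.6,5,0,0,0,0,14],[-8.6,5,0,0,0,0,14]]])

```text
t: 5.13
ee_pos: [588.7, -142.3, 187.1]
eef_rot: [-2.491, -1.911, 0.002]
force: [-0.1, 1.1, -1.1]
grip_width: 15.8
finger_force: 58.6
```

```bash
python3 - <<'E'
from h import *
s=observe();print(s["ee_pos"],s["qvel"].round(3),s["force"]);im=get_image("wrist");cv2.imwrite("pics/w4.png",im[:,:,::-1]);np.save("w4.npy",np.r_[s["ee_pos"],s["eef_rot"]])
C=cam("wrist",s);print(proj(C,(609,-73,12)))
cv2.imwrite("pics/w4z.png",cv2.resize(im[100:400,100:500,::-1],(800,600)))
E
```

```text
[ 588.68540775 -142.32404589  187.05097663] [ 0.031 -0.018  0.005  0.005  0.004  0.006] [-0.0555872   1.12236887 -1.14640858]
[285.30943892 115.55161175]
```

View pics/w4z.png

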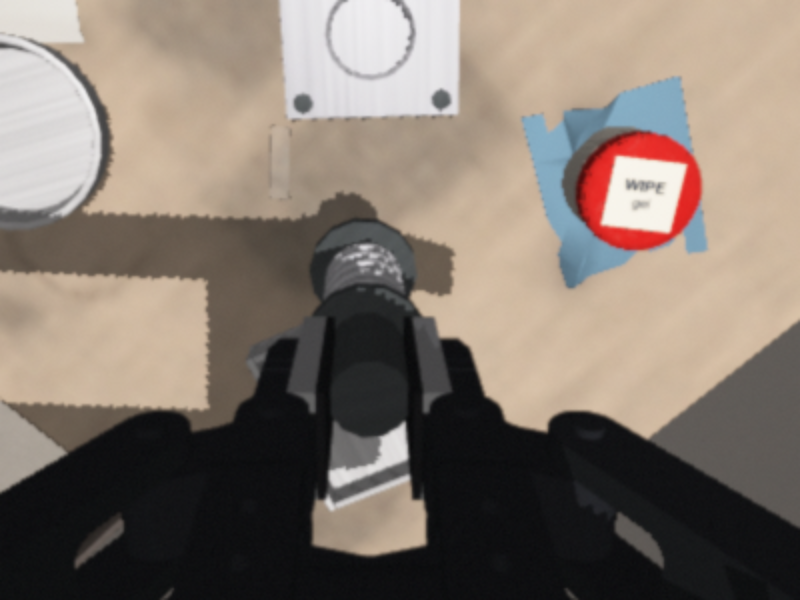

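The pocket ring shows at zoom (370,35), i.e. pixel ~(285,117); the plate is nearly square to the tool, the held spring hangs with its foot at zoom (362,265). Fit ring and foot.

```bash
python3 - <<'E'
from h import *
im=cv2.imread("pics/w4.png");v=np.load("w4.npy");s=dict(ee_pos=v[:3],eef_rot=v[3:]);C=cam("wrist",s);T=R.from_rotvec(v[3:]).as_matrix()
t=lambda P:(T.T@(np.asarray(P)-v[:3])).round(1)
g=cv2.cvtColor(im,cv2.COLOR_BGR2GRAY)
roi=g[85:150,250:322]
bh=cv2.morphologyEx(roi,cv2.MORPH_BLACKHAT,np.ones((7,7)))
ys,xs=np.where(bh>25);pts=np.c_[xs+250,ys+85].astype(np.float32)
d=np.hypot(*(pts-[285,117]).T);pts=pts[(d>15)&(d<30)]
e=cv2.fitEllipse(pts);print("ring",len(pts),e)
for z in(10,12): print(onz(C,*e[0],z).round(1),t(onz(C,*e[0],z)))
# plate edges near corners: zoom corners
c=[onz(C,100+x/2,100+y/2,12) for x,y in[(288,119),(459,114),(281,0),(460,0)]]
print("corners tool",[t(p) for p in c])
# foot: held; bottom about 84 below boss top
for nm,u,w,dz in[("foot",281.3,232,-6)]:
  for top in (90,): 
    z=v[2]-69+6+6; print("foot",z,t(onz(C,u,w,z)))
cv2.imwrite("pics/f4.png",g[190:310,230:340])
for r in (214,220,226,232,238): print(r,g[r,245:320:2])
cv2.imwrite("pics/full.png",im)
E
```

```text
ring 419 ((284.5863342285156, 116.10126495361328), (42.43667221069336, 44.51649475097656), 172.5543212890625)
[608.2 -73.3  10. ] [ 71.6   1.5 177.1]
[608.2 -73.3  12. ] [ 71.6   1.5 175.1]
corners tool [array([ 32.7, -36.4, 175.2]), array([ 35.1,  43.4, 175. ]), array([ 85.4, -37.8, 175.2]), array([ 85.4,  41.9, 175. ])]
foot 130.05097662858455 [ 1.6 -0.8 57. ]
214 [ 71  69  69  71  74  73  74  75  75  73  53  55  72  84  84  81  82  84
  85  85  87  90  88  86  77  63  95 150 172 176 177 179 181 184 184 184
 186 184]
220 [ 73  71  71  72  73  75  74  54  66  82  83  84  80  83  84  83  83  76
  61  49  62  83  84  85  86  88  89  87  81  72  91  94  96 111 133 137
 178 184]
226 [ 75  74  75  73  74  74  54  51  38  38  36  42  98  99 103 112 144 162
 164 153 165 144 130 127 127 114  83  87  87  86  82  91  93  92  92  94
  94  95]
232 [ 72  71  72  74  72  44  39  37  38  42  84  91  99  92  91  99 105 171
 201 170 152 105 118 171 132 102 136 114  86  86  87  88  94  93  95  97
  95  94]
238 [ 73  70  72  73  71  52  39  38  41  80  89  98  91  94 103 101  90  82
  82  86  86  86  95  96  96  92  97 152  58  80  71  82  94  95  95  94
  93  94]
```

Call:
apply_moves(series=[[[0.5,0.02,0,0,0,0,14],[1.3,0.05,0,0,0,0,14],[2,0.07,0.2,0,0,0,14],[2.38,0.07,0.7,0,0,0,14],[2.38,0.07,1.4,0,0,0,14],[2.38,0.07,2.1,0,0,0,14],[2.38,0.07,2.8,0,0,0,14],[2.38,0.07,3.2,0,0,0,14],[2.38,0.07,3.4,0,0,0,14],[2.38,0.07,3.4,0,0,0,14],[2.38,0.07,3.4,0,0,0,14]]])

```text
t: 6.1
ee_pos: [610.5, -73.6, 87.4]
eef_rot: [2.491, 1.914, 0.001]
force: [0.6, 0.6, -0.7]
grip_width: 16.1
finger_force: 58.6
```

```bash
python3 - <<'E'
from h import *
s=observe();print(s["ee_pos"],s["eef_rot"],s["qvel"].round(3),s["force"]);im=get_image("wrist");cv2.imwrite("pics/w5.png",im[:,:,::-1]);np.save("w5.npy",np.r_[s["ee_pos"],s["eef_rot"]])
C=cam("wrist",s);print(proj(C,(608.2,-73.3,12)))
cv2.imwrite("pics/w5z.png",cv2.resize(im[120:300,165:405,::-1],(800,600)))
E
```

```text
[610.46496546 -73.55515707  87.433518  ] [2.49051020e+00 1.91426349e+00 8.31090298e-04] [-0.009 -0.014 -0.021 -0.001  0.001 -0.003] [ 0.58397609  0.58241066 -0.65737203]
[279.22914558 225.9228547 ]
```

View pics/w5z.png

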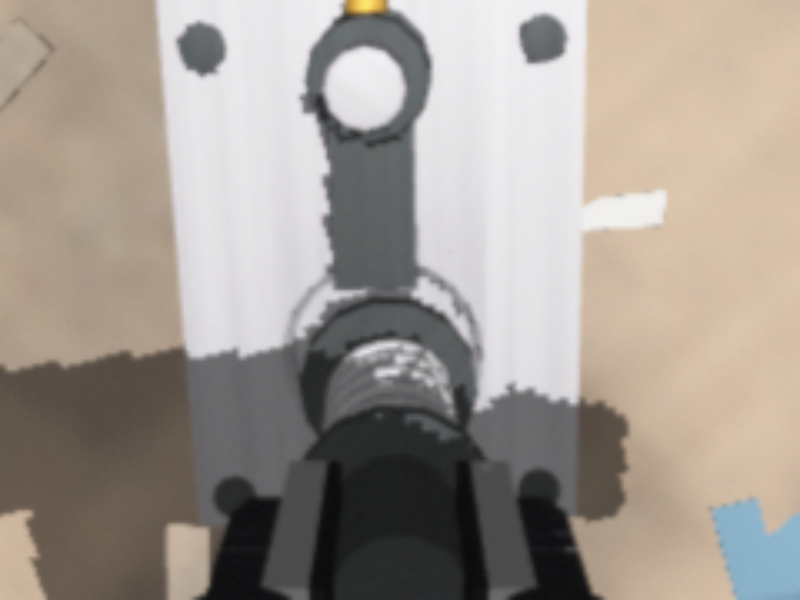

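The blade's end and the pocket ring (zoom centre ~(385,357)) show beneath the foot (zoom centre ~(387,382), higher up), so they nearly line up.

```bash
python3 - <<'E'
from h import *
v=np.load("w5.npy");s=dict(ee_pos=v[:3],eef_rot=v[3:]);C=cam("wrist",s);T=R.from_rotvec(v[3:]).as_matrix()
t=lambda P:(T.T@(np.asarray(P)-v[:3])).round(1)
print("pocket",t(onz(C,280.4,226.5,12)),"pocket prev",t((608.2,-73.3,12)))
for z in(28,30,32):print("foot",z,t(onz(C,281.25,234.6,z)))
g=cv2.cvtColor(cv2.imread("pics/w5.png"),cv2.COLOR_BGR2GRAY)
for r in (222,226,230,234): print(r,g[r,246:318:2])
print(T.round(4))
E
```

```text
pocket [-0.8 -1.5 75.4] pocket prev [-0.3 -2.3 75.4]
foot 28 [-1.  -0.8 59.4]
foot 30 [-0.3 -0.8 57.4]
foot 32 [ 0.4 -0.8 55.4]
222 [218 215 178 144 107 108  65  81  89  90  87  77  61  55  60  84 148 162
 171 164 145 105  69  90  95  94  94  91  88 125 173 159 211 224 226 223]
226 [107 104  92  86 100  87  44  44  61  83  64  77 154 215 190 170 159 164
 129 181 171 161 119 146 169  90  92  92  92  90 103 134 201 224 225 222]
230 [105 103  97  92  87  50  40  40  40  44  85 104 101 112 102  97 154 168
 180 184 155 118 138 148 154 158 135  91  89  93 106 163 210 222 224 222]
234 [104 105 101  96  74  41  41  40  43  88  96 102  97 110 105  98 118 139
 127  98  89  96 108 154 191 170 171  93  92  91  92 167 211 221 222 219]
[[ 2.572e-01  9.663e-01  7.000e-04]
 [ 9.663e-01 -2.572e-01 -0.000e+00]
 [ 2.000e-04  6.000e-04 -1.000e+00]]
```

Call:
apply_moves(series=[[[-0.01,-0.03,0.1,0,0,0,14],[-0.01,-0.03,0.25,0,0,0,14],[-0.01,-0.03,0.35,0,0,0,14],[-0.01,-0.03,0.42,0,0,0,14],[-0.01,-0.03,0.48,0,0,0,14],[-0.01,-0.03,0.5,0,0,0,14],[-0.01,-0.03,0.5,0,0,0,14]]])

```text
t: 6.73
ee_pos: [609.0, -74.2, 71.4]
eef_rot: [-2.491, -1.913, 0.0]
force: [0.2, 0.9, -0.0]
grip_width: 15.5
finger_force: 58.6
```

Call:
apply_moves(series=[[[0,0,0.05,0,0,0,14],[0,0,0.08,0,0,0,14],[0,0,0.1,0,0,0,14],[0,0,0.1,0,0,0,14]]])

```text
t: 7.07
ee_pos: [609.3, -74.2, 68.8]
eef_rot: [2.491, 1.914, 0.0]
force: [-0.4, 0.9, 1.2]
grip_width: 16.1
finger_force: 58.6
```

Call:
apply_moves(series=[[[0,0,0.05,0,0,0,14],[0,0,0.1,0,0,0,14],[0,0,0.1,0,0,0,14],[0,0,0.1,0,0,0,14]]])

```text
t: 7.4
ee_pos: [609.3, -74.2, 65.9]
eef_rot: [2.491, 1.913, 0.0]
force: [-0.4, -0.0, 2.1]
grip_width: 15.6
finger_force: 59.1
```

Call:
apply_moves(series=[[[0,0,0.05,0,0,0,14],[0,0,0.1,0,0,0,14],[0,0,0.1,0,0,0,14],[0,0,0.1,0,0,0,14]]])

```text
t: 7.73
ee_pos: [609.3, -74.2, 62.8]
eef_rot: [2.491, 1.914, 0.0]
force: [-0.3, 0.7, 4.6]
grip_width: 15.9
finger_force: 59.3
```

Call:
apply_moves(series=[[[0,0,0.05,0,0,0,14],[0,0,0.1,0,0,0,14],[0,0,0.15,0,0,0,14],[0,0,0.15,0,0,0,14],[0,0,0.15,0,0,0,14]]])

```text
t: 8.15
ee_pos: [609.2, -74.2, 58.3]
eef_rot: [2.491, 1.914, 0.0]
force: [-0.5, 1.2, 5.9]
grip_width: 15.7
finger_force: 59.6
```

```bash
python3 - <<'E'
from h import *
for i in range(6):
    s=observe();print(s["t"],s["ee_pos"][2].round(2),s["force"].round(2)); get_image("scene")
E
```

```text
8.15 58.33 [-0.52  1.21  5.93]
8.2 58.36 [-1.04  1.01  6.72]
8.25 58.36 [-1.8   0.93  7.01]
8.3 58.41 [-1.55  0.97  6.2 ]
8.35 58.37 [-1.51  0.6   6.48]
8.4 58.41 [-1.95  1.21  5.38]
```

Call:
apply_moves(series=[[[0,0,0.07,0,0,0,14],[0,0,0.14,0,0,0,14],[0,0,0.2,0,0,0,14],[0,0,0.26,0,0,0,14],[0,0,0.26,0,0,0,14],[0,0,0.26,0,0,0,14]]])

```text
t: 8.95
ee_pos: [609.2, -74.2, 50.9]
eef_rot: [2.491, 1.914, 0.0]
force: [-3.6, 1.1, 9.9]
grip_width: 15.8
finger_force: 60.1
```

```bash
python3 - <<'E'
from h import *
o=[]
for i in range(10):
    s=observe();o.append([s["ee_pos"][2],*s["force"]]); get_image("scene")
print(np.mean(o,0).round(2),np.std(o,0).round(2))
E
```

```text
[51.02 -3.78  1.79  9.78] [0.04 0.3  0.57 0.37]
```

Call:
apply_moves(series=[[[0,-0.01,0.04,0,0,0,14],[0,-0.02,0.08,0,0,0,14],[0,-0.03,0.13,0,0,0,14],[0,-0.03,0.13,0,0,0,14],[0,-0.03,0.13,0,0,0,14]]])

```text
t: 9.87
ee_pos: [609.0, -74.1, 47.7]
eef_rot: [2.49, 1.913, 0.002]
force: [-3.0, 1.7, 11.8]
grip_width: 15.8
finger_force: 60.2
```

```bash
python3 - <<'E'
from h import *
o=[]
for i in range(6):
    s=observe();o.append([s["ee_pos"][2],*s["force"]]); im=get_image("wrist" if i==3 else "scene")
    if i==3: cv2.imwrite("pics/w6.png",cv2.resize(im[120:300,165:405,::-1],(800,600)))
print(s["t"],np.mean(o,0).round(2),np.std(o,0).round(2),s["moment"])
E
```

```text
10.1167 [47.7  -2.97  1.37 11.7 ] [0.02 0.27 0.54 0.17] [0.22239136 0.51965983 0.00078568]
```

Call:
apply_moves(series=[[[0,0,0.01,0,0,0,14],[0,0,0.01,0,0,0,14],[0,0,0.01,0,0,0,14],[0,0,0.01,0,0,0,14],[0,0,0.01,0,0,0,14],[0,0,0.01,0,0,0,14],[0,0,0.01,0,0,0,14],[0,0,0.01,0,0,0,14],[0,0,0.01,0,0,0,14],[0,0,0.01,0,0,0,14],[0,0,0.01,0,0,0,14],[0,0,0.01,0,0,0,14]]])

```text
t: 11.17
ee_pos: [609.0, -74.1, 47.4]
eef_rot: [2.491, 1.913, 0.002]
force: [-2.7, 0.8, 11.8]
grip_width: 15.7
finger_force: 60.2
```

View pics/w6.png

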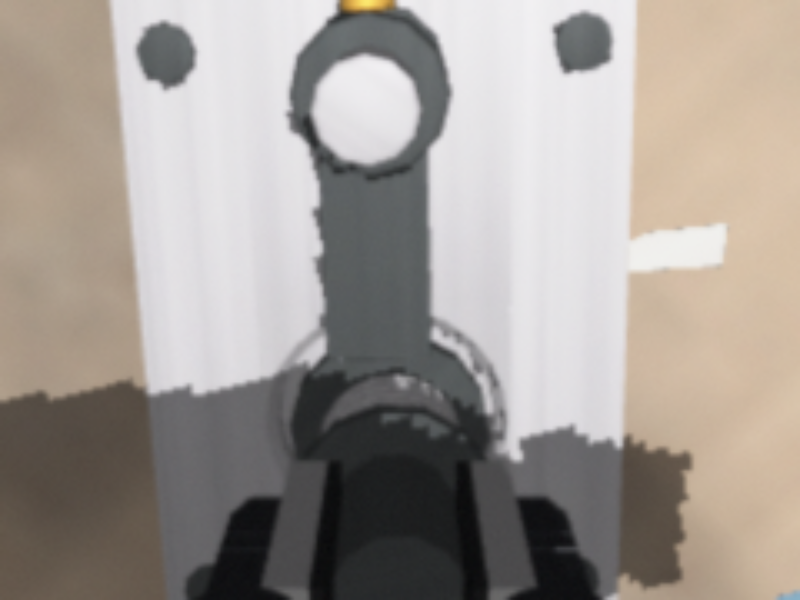

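The foot sits in the pocket ring (zoom ~(390,400)). The flange has sunk about 21 mm at 12 N, to roughly 43 mm above the bench, under the 46–49 mm blade, so the spring is tired and goes to the dish.

Call:
apply_moves(series=[[[0,0.01,-0.15,0,0,0,14],[0,0.02,-0.35,0,0,0,14],[0,0.03,-0.55,0,0,0,14],[0,0.03,-0.75,0,0,0,14],[0,0.03,-0.95,0,0,0,14],[0,0.03,-1.2,0,0,0,14],[0,0.03,-1.6,0,0,0,14],[0,0.03,-2.2,0,0,0,14],[0,0.03,-2.7,0,0,0,14],[0,0.03,-2.7,0,0,0,14]]])

```text
t: 12.0
ee_pos: [611.3, -74.7, 131.6]
eef_rot: [2.488, 1.911, 0.006]
force: [1.4, 0.2, 0.9]
grip_width: 15.9
finger_force: 58.6
```

Call:
apply_moves(series=[[[-0.1,-0.4,0,0,0,0,14],[-0.3,-1.2,0,0,0,0,14],[-0.55,-2.1,0,0,0,0,14],[-0.8,-3,0,0,0,0,14],[-1,-3.9,0,0,0,0,14],[-1.2,-4.7,0,0,0,0,14],[-1.4,-5.4,0,0,0,0,14],[-1.48,-5.71,0,0,0,0,14],[-1.48,-5.71,0,0,0,0,14],[-1.48,-5.71,0,0,0,0,14]]])

```text
t: 12.83
ee_pos: [432.0, -73.0, 127.0]
eef_rot: [2.492, 1.913, 0.0]
force: [-0.4, -0.3, -0.7]
grip_width: 15.7
finger_force: 58.7
```

```bash
python3 - <<'E'
from h import *
s=observe();print(s["t"],s["ee_pos"],s["force"]);T=R.from_rotvec(s["eef_rot"]).as_matrix();print(T.T@(np.array([432,-73,67])-s["ee_pos"])/30)
for n in("scene","side","wrist"): cv2.imwrite(f"pics/{n}7.png",get_image(n)[:,:,::-1])
# dish floor colour check: wrist rows
E
```

```text
12.8333 [432.04172814 -72.98034491 126.99235472] [-0.40582375 -0.32739536 -0.67070813]
[-1.00556856e-03 -1.99664273e-03  1.99974450e+00]
```

Call:
apply_moves(series=[[[0,0,0.4,0,0,0,14],[0,0,1,0,0,0,14],[0,0,1.5,0,0,0,14],[0,0,1.8,0,0,0,14],[0,0,1.92,0,0,0,14],[0,0,1.96,0,0,0,14],[0,0,2,0,0,0,14],[0,0,2,0,0,0,14],[0,0,2,0,0,0,14]]])

```text
t: 13.73
ee_pos: [432.9, -73.1, 68.1]
eef_rot: [2.491, 1.913, 0.001]
force: [-0.3, 0.4, 0.9]
grip_width: 15.7
finger_force: 58.9
```

```bash
python3 - <<'E'
from h import *
o=[]
for i in range(6):
    s=observe();o.append([s["ee_pos"][2],*s["force"]]); get_image("wrist")
print(np.mean(o,0).round(2),np.std(o,0).round(2))
E
```

```text
[6.792e+01 5.000e-02 1.600e-01 2.500e-01] [0.11 0.45 0.39 0.45]
```

Call:
apply_moves(series=[[[0,0,0.03,0,0,0,14],[0,0,0.05,0,0,0,14],[0,0,0.05,0,0,0,14]]])

```text
t: 14.28
ee_pos: [432.5, -73.0, 65.8]
eef_rot: [2.491, 1.913, 0.001]
force: [0.9, -0.7, 0.8]
grip_width: 16.1
finger_force: 59.0
```

```bash
python3 - <<'E'
from h import *
o=[]
for i in range(8):
    s=observe();o.append([s["ee_pos"][2],*s["force"]]); get_image("wrist")
print(np.mean(o,0).round(2),np.std(o,0).round(2))
E
```

```text
[65.81  1.5  -0.39  1.33] [0.03 0.4  0.57 0.79]
```

Call:
apply_moves(series=[[[0,0,0,0,0,0,19],[0,0,0,0,0,0,21],[0,0,0,0,0,0,25],[0,0,0,0,0,0,32],[0,0,0,0,0,0,40],[0,0,0,0,0,0,40],[0,0,-0.3,0,0,0,40],[0,0,-1,0,0,0,40],[0,0,-2,0,0,0,40],[0,0,-3,0,0,0,40],[0,0,-4,0,0,0,40],[0,0,-4,0,0,0,40]]])

```text
t: 15.68
ee_pos: [435.6, -73.9, 193.4]
eef_rot: [2.485, 1.909, 0.01]
force: [1.0, -0.2, 1.0]
grip_width: 40.0
finger_force: 0.0
```

```bash
python3 - <<'E'
from h import *
s=observe();C=cam("wrist",s);im=get_image("wrist");cv2.imwrite("pics/w8.png",im[:,:,::-1]);print(s["ee_pos"],s["force"])
a=proj(C,(432,-73,88));b=proj(C,(432,-73,10));print("expect boss",a,"foot",b)
g=cv2.cvtColor(im,cv2.COLOR_RGB2GRAY);m=((g<115)&(im.max(2).astype(int)-im.min(2)<25)).astype(np.uint8)
u,v=int(a[0]),int(a[1])
for r in range(int(b[1])-30,v+30,4): print(r,''.join('#' if x else '.' for x in m[r,u-50:u+50:2]))
E
```

```text
[435.60520714 -73.89430382 193.35157012] [ 1.02062874 -0.2303291   0.96252594]
expect boss [276.4344085  213.53776227] foot [277.27668944 192.04156225]
162 ...........#............................#.........
166 .........#................................#.......
170 ........#..................................#......
174 .......#....................................#.....
178 ......#...............#######................#....
182 ......#.............############.............##...
186 .....#............####........###.............#...
190 .....#............###########..###............#...
194 .....#............################............#...
198 .................#################............#...
202 .................#################...........##...
206 .................#################..........##....
210 .......####...####################.........##.....
214 .....#############################........##......
218 ......###############################...####......
222 .......###############################.######.....
226 .#.....#.##.############################.##.......
230 #...#...##.##############################.#.......
234 #####.#..##....######################.............
238 ######..#...#.....###############.#....#..........
242 ##########.....##.########.####...................
```

```bash
python3 -c "
from station import *
print(sign_off())"
```

```text
the job is handed in; nothing more can be done
None
```

I pressed the spring from the square place at about 12 N for just over a second. Its flange sank about 21 mm, to roughly 43 mm above the bench as worked out from the arm's travel, which is below the blade's 46–49 mm range. So it is tired, and it now stands upright in the round dish; the job is handed in.

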